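Rewind the sampler tape and take out its cassette

ROBOT

A 7-joint arm with a two-finger parallel gripper is mounted at the origin on the work surface. World frame = base frame: x ahead of the robot, y to its left, z up, the work surface at z = 0. Lengths are in m, angles in rad, forces in N, time in s.
With the tool pointing down it reaches from about 0.4 to 0.85 m from the base axis. Payload 10.4 kg.
Tool frame: the origin (TCP) lies on the centre line of the jaws, within the pads' length; the fingertips stand 11 mm ahead of it and the grasp point (between the pads) lies 8 mm behind it (tip_reach is the distance from the TCP to the fingertips, in m); z points along the fingers, y is the line along which they close (so a half turn about z gives the same grasp; the last joint's range is limited). The gripper opens to 85 mm and grips with 20 to 120 N. Pads are 22 mm wide; open, the fingers measure 114 mm over their backs; the gripper's body (76 mm by 85 mm) begins 54 mm behind the grasp point. The pads swing forward as they close: fully open they stand 13 mm farther back than shut.
Start: joints at [1.286, 0.332, -0.065, 1.46, 0.022, 1.35, -0.088], TCP at [0.162, -0.604, 0.213] pointing down, gripper open.
Joint ranges: [-2.6, 2.6], [-0.5, 2.12], [-1.47, 1.34], [0.16, 2.42], [-1.27, 4.41], [0.06, 2.06], [-2.6, 2.6]. Speed limits (rad/s): [2.22, 2.22, 2.79, 2.79, 3.14, 3.14, 3.14].

INTERFACE

Orientations are given as a unit quaternion [x, y, z, w].
In Python, from workcell import get_obs, camera, hand_in, tip_reach gives the robot as it stands. The module is installed in compiled form; this text tells all that it offers.
- The arm moves only by the tool move_arm, never from a script. Its argument "plan" is a list of rows, each an object with "delta_pos": the shift along the tool's x, y, z in a scale on which 1.0 is 0.75 m, a list of three; "turn": the turn, a rotation vector about the tool's x, y, z in shares of pi rad (1.0 is pi rad), a list of three; "fingers": the closure, from 0 (fully open) to 1 (shut). A call has 1 to 12 rows; each row is the pose to reach, as a shift and turn from the pose commanded when the call began, along the tool's axes at that moment; what a row does not reach only later rows make up. A row lasts 1/8 s, in which the tool goes at most 62.5 mm and 10.7 degrees, less where a joint would pass 70% of its speed; a pose out of reach is approached as far as the arm can. No shift or turn number may pass 1 either way. A call with a gripper value outside its range is refused whole. The fingers move at their own pace and stop on an object; "force" is the grip in N (left out, the last holds). Time passes only in rows, so rows that repeat a pose let the fingers close. It gives the time, the measured TCP pose, the force, the opening and the grip force at its end, in the units of the state.
- get_obs(): the state, without advancing time (a new reading comes with each control period).
- camera(name): name is "side" or "top"; returns a dict with "color" (400x640x3 uint8, red, green, blue), "range_z" (400x640 float32, m along the optical axis (not along the pixel's ray), 0 where there is no reading), "fx", "fy", "cx", "cy" (pixels), "k1" (the pictures are not rectified: a ray, as slopes to the right and down, at radius r is drawn at 1 + k1 r^2 times it, then the intrinsics apply), "R" (3x3) and "t" (3): a world point X has camera coordinates R X + t. Camera axes: x right, y down, z forward; pixel columns grow to the right and rows downward; lengths in m; the calibration is good to about 2 mm. A picture is of the moment at which its call begins.
- hand_in(): hands the job in; it is judged then, once.
The state is a dict: "clock": time; "joint_pos": joint angles; "joint_velocities": joint speeds; "tau": joint torques, N m; "position": TCP position; "ee_rot": TCP orientation; "ft_force": force on the tool from outside, world axes, zero at the start; "torque": the same for the moment, N m; "grip_width": opening from 0.0 (shut) to 1.0 (fully open); "grasp_force": force on a finger pad.
Only numpy, scipy, OpenCV 4.12 (cv2) and the standard library are available. Lean on these libraries where they do the work, as an engineer would, in place of code of your own. Each camera call takes 0.05 s, during which the arm holds its last target. There are 200 camera calls.

TASK

Wind the tape of the air sampler back into its cassette with the crank, clockwise, until the resistance suddenly drops away, and stop there, before going on another three quarters of a turn, or the tape's tail is torn. Then lift the freed cassette out without forcing it, set it gently and upright into the pocket of the storage block, flat on its floor, and let go; leave the other things on the bench where they are.

Things in the scene. Friction and masses are not known exactly. Their poses are not given: they have to be found in the camera images.
- sampler: Air sampler, a white box 170 x 270 x 82 mm (x, y, z), fixed; origin under its centre. In its top face: crank axis at (0, 65) mm, cassette pocket at (0, -60) mm. A flat steel catch (24 mm wide, 6 mm thick) reaches 9 mm over the cassette's +y edge, 1.5 mm above its top, and bars lifting; once the tape is fully wound back it draws back 14 mm to +y and stays. It cannot be pushed back by hand.
- crank: Rewind crank; origin on its vertical axis at the sampler's top face; x axis along the arm to the handle, 45 mm out (any start angle). Arm and hub reach 25 mm above the top face. Clockwise from above winds. Drag along the handle's path 8 to 16 N in motion, 3 to 9 N left when stopped, a little springy; after 1.1 to 2.4 turns, not known beforehand, it falls at once to about 1 N. Stays where left.
- crank_grip (a point): Centre of the top end of the crank's handle: an upright black sleeve 16 mm in diameter, 31 mm long, that spins freely on its pin, so the gripper need not turn with the crank. Its top is 56 mm above the sampler's top face.
- overrun (a joint): Tail lever inside the sampler, unseen: 0 m until the crank has been turned on by just over three quarters of a turn (about 4.9 rad) beyond the release, then it falls to 0.006 m and stays: the tape's tail is torn. It tells nothing of the release itself.
- cassette: Tape cassette in the sampler's pocket (1.5 mm play each side, 30 mm deep, top flush): grey block 64 x 84 x 30 mm (x, y, z) with an upright grip rib in the middle of its top, 12 mm thick in x, 50 mm long in y, 24 mm high, so its top is 54 mm above the origin, which is under the centre. 0.14 to 0.24 kg.
- block: Grey storage block fixed to the bench, 110 x 130 x 30 mm (x, y, z), origin under its centre, with one open pocket in its top, 70 x 90 mm (x, y), 14 mm deep (3 mm play each side of a cassette, long side along y).
- block_pocket (a point): Centre of the floor of the block's pocket, 16 mm above the bench; axes as the block's. A seated cassette has its origin here, either way round.
- spare: A second cassette of the same shape standing on the bench at the back, to be left alone.
- beaker: Open beaker, 60 mm wide, 70 mm high, on the bench; bystander.
- amber: Small amber bottle, 48 mm wide, 90 mm high, between the sampler and the block; bystander.
- jar: White jar, 66 mm wide, 90 mm high, at the back; bystander.
- wash: Wash bottle, 68 mm wide, 150 mm high, at the back; bystander.
- cuvettes: White compartment box 90 x 120 x 45 mm at the back; bystander.
- dish: Glass dish, 90 mm wide, 14 mm high; bystander.
Things that resemble listed ones, but are neither listed nor needed, are in the scene too. What is shaped like the block but blue is not meant. Leave any red look-alike of the cassette alone.

How it is judged:
By the outcome, as a careful person would: the job done as asked, in the order asked, and still so for the second after the job is handed in, with the robot touching nothing.
It also fails if it takes over 72 s, if anything falls off the work surface, if the arm or the gripper's body presses on something with over 40 N, if the wrist force passes 120 N, or if a joint passes its speed limit or range.

## Working session

There is one attempt and no reset: what is moved stays moved. The work goes in short steps, Python scripts to look and compute and a tool call to move; the robot and the scene stay as the last step left them, time stands still between calls to the robot, and variables do not carry over. Pictures are saved under pics/ and viewed, at most 10 in all, crops included, and the job is handed in when it is done.

Besides the shell and the picture viewer there is one more tool, called after "Emit:" as name([rows], argument=value, ...), one row to a line, values as JSON. move_arm: Moves the arm, as the interface text tells. Its arguments: {"type":"object","properties":{"plan":{"type":"array","items":{"type":"object","properties":{"delta_pos":{"type":"array","items":{"type":"number"}},"turn":{"type":"array","items":{"type":"number"}},"fingers":{"type":"number"}}}},"force":{"type":"number"}},"required":["plan"]}

```bash
mkdir -p pics; cat > h.py <<'E'
import numpy as np, cv2
from workcell import get_obs, camera, tip_reach
def cloud(c):
    Z=c["range_z"]; h,w=Z.shape
    v,u=np.mgrid[0:h,0:w]
    K=np.array([[c["fx"],0,c["cx"]],[0,c["fy"],c["cy"]],[0,0,1.]])
    # distorted: d = s(1+k1 r^2)
    p=cv2.undistortPoints(np.stack([u,v],-1).reshape(-1,1,2).astype(np.float64),K,np.array([c["k1"],0,0,0.]))
    p=p.reshape(h,w,2)
    P=np.dstack([p[...,0]*Z,p[...,1]*Z,Z])
    W=(P-np.array(c["t"]))@np.array(c["R"])
    W[Z<=0]=np.nan
    return W,p
def onplane(c,p,z):
    R=np.array(c["R"]);t=np.array(c["t"]); o=-R.T@t
    d=np.array([p[0],p[1],1.])@R
    return o+d*(z-o[2])/d[2]
E
python3 - <<'E'
from h import *
import pickle
for n in("top","side"):
    c=camera(n); cv2.imwrite(f"pics/{n}0.png",c["color"][...,::-1]); pickle.dump(c,open(n+"0.pkl","wb"))
    print(n,-np.array(c["R"]).T@np.array(c["t"]),c["fx"],c["k1"])
o=get_obs(); print(o, tip_reach)
E
```

```text
top [0.42823128 0.00627973 1.2536664 ] 445.7609134990474 0.0038830542798260884
side [0.36110056 0.88878176 0.83956213] 478.8970346203516 -0.11434202443075794
{'clock': 0.1, 'joint_pos': array([ 1.28639657,  0.33284465, -0.06473038,  1.46083037,  0.02159004,
        1.34991481, -0.0884898 ]), 'joint_velocities': array([ 3.18554196e-04, -3.50271254e-04,  4.59394592e-05, -1.76608102e-03,
        8.86332795e-04, -6.69426552e-04, -1.10235637e-03]), 'tau': array([ 1.44708472e-03, -6.26747632e+01,  4.93233581e-02, -3.92430568e+01,
        1.63830497e-02,  6.90053843e-03, -1.41600822e-05]), 'position': array([ 0.16168751, -0.6033557 ,  0.212086  ]), 'ee_rot': array([ 9.91441012e-01,  1.30553803e-01, -1.03838727e-04, -6.42726739e-04]), 'ft_force': array([-0.24585073, -0.19538993, -0.71078084]), 'torque': array([-0.01860641,  0.03436055, -0.00310057]), 'grasp_force': 0.0, 'grip_width': 1.0030529298194542} 0.011
```

View pics/top0.png

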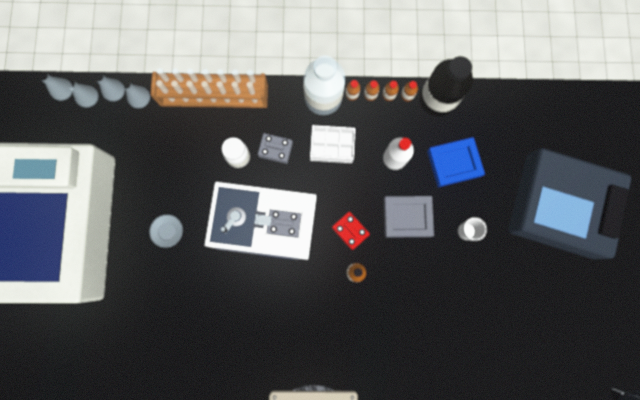

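View pics/side0.png

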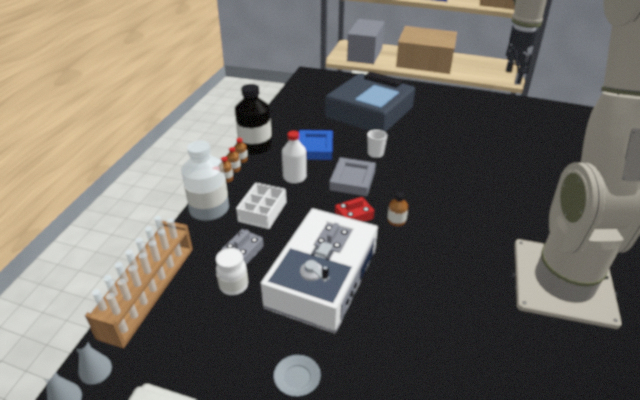

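The top view shows the sampler at about (261,221). Its cassette is at (284,222), the crank hub at (235,217) and the handle at about (226,228). Grey candidates for the cassette:
- (284,222) is in the sampler pocket, so it is the one meant.
- (275,148) stands on the bench at the back, so it is the spare.
- (350,230) is the red look-alike.

Block candidates are grey (409,216), which is meant, and blue (456,162), which is not. The amber bottle is at (356,272).

```bash
cat > m.py <<'E'
from h import *
import pickle
c=pickle.load(open("top0.pkl","rb")); s=pickle.load(open("side0.pkl","rb"))
W,p=cloud(c); Ws,ps=cloud(s)
def rect(mask,z,name,W=W,p=p,c=c):
    m=cv2.morphologyEx(mask.astype(np.uint8),cv2.MORPH_CLOSE,np.ones((5,5)))
    cs,_=cv2.findContours(m,cv2.RETR_EXTERNAL,cv2.CHAIN_APPROX_NONE)
    k=max(cs,key=cv2.contourArea)[:,0]
    q=np.array([onplane(c,p[v,u],z)[:2] for u,v in k])
    r=cv2.minAreaRect((q*1000).astype(np.float32)); print(name,r); return r
X,Y,Z=W[...,0],W[...,1],W[...,2]
v,u=np.mgrid[0:400,0:640]
box=lambda a,b,cc,d:(u>=a)&(u<cc)&(v>=b)&(v<d)
rect(box(195,170,330,270)&(Z>.06),.082,"sampler depth")
col=c["color"].astype(int); hsv=cv2.cvtColor(c["color"],cv2.COLOR_RGB2HSV)
rect(box(195,170,330,270)&(col.min(2)>190),.082,"sampler white")
rect(box(375,185,445,250)&(Z>.02)&(Z<.045),.03,"block depth")
rect(box(375,185,445,250)&(col.min(2)>60),.03,"block col")
b=box(388,198,432,238)
print("block z pct",np.nanpercentile(Z[b],[5,25,50,75,95]))
rect(b&(Z<.024),.016,"pocket")
for nm,WW in(("top",W),("side",Ws)):
    for lo,hi in((.125,.16),(.1,.112)):
        q=(WW[...,2]>lo)&(WW[...,2]<hi)&(WW[...,1]>0)&(WW[...,1]<.36)&(WW[...,0]>.38)&(WW[...,0]<.6)
        A=WW[q]; print(nm,lo,len(A),A.mean(0) if len(A) else 0, A.min(0) if len(A) else 0,A.max(0) if len(A) else 0)
for n,B in (("amber",box(340,255,372,290)),("red",box(328,205,375,255))):
    q=B&(Z>.01);print(n,np.nanmin(W[q],0),np.nanmax(W[q],0))
im=cv2.hconcat([cv2.resize(c["color"][175:265,195:335],(560,360),interpolation=cv2.INTER_CUBIC)])
i2=cv2.resize(s["color"][200:330,255:385],(360,360),interpolation=cv2.INTER_CUBIC)
cv2.imwrite("pics/crop.png",cv2.resize(cv2.hconcat([im,i2]),(800,313))[...,::-1])
E
python3 m.py
```

```text
sampler depth ((559.1638793945312, 143.56961059570312), (270.0173034667969, 176.34271240234375), 83.27666473388672)
sampler white ((562.7529296875, 143.97418212890625), (271.8382873535156, 172.6580352783203), 83.28372955322266)
block depth ((582.6148681640625, -259.5452880859375), (109.11290740966797, 132.19288635253906), 0.6429153680801392)
block col ((584.0703735351562, -259.2774963378906), (117.53854370117188, 137.53759765625), 0.6476742029190063)
block z pct [0.01157934 0.01575768 0.02546764 0.02968059 0.03276518]
pocket ((574.430419921875, -262.8623352050781), (95.83110046386719, 120.41468811035156), 0.5470144152641296)
top 0.125 22 [0.53146941 0.23007867 0.13224574] [0.52486101 0.22543649 0.12565759] [0.54028532 0.23719144 0.13839433]
top 0.1 235 [0.55789325 0.16472427 0.10582299] [0.52531222 0.06019461 0.10032575] [0.58275749 0.23912381 0.11180398]
side 0.125 45 [0.53229701 0.23941738 0.13051216] [0.52618769 0.23001798 0.12515219] [0.53935359 0.24535544 0.13701954]
side 0.1 273 [0.55822232 0.17720596 0.10487836] [0.52600239 0.06106479 0.10024532] [0.58439021 0.24488745 0.11133257]
amber [ 0.40487045 -0.13362293  0.01191786] [ 0.45033695 -0.08791964  0.09597438]
red [ 0.49128354 -0.1481531   0.0111907 ] [ 0.5931285  -0.048954    0.06048598]
```

View pics/crop.png

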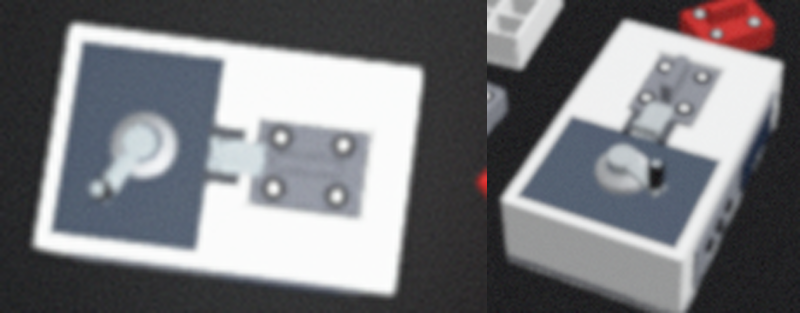

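```bash
cat >> h.py <<'E'
from scipy.spatial.transform import Rotation as Ro
def to(target,xang=None,o=None):
    o=o or get_obs(); R=Ro.from_quat(o["ee_rot"]); d=R.inv().apply(np.array(target)-o["position"])
    w=None
    if xang is not None:
        a=np.radians(xang); T=np.column_stack([[np.cos(a),np.sin(a),0],[np.sin(a),-np.cos(a),0],[0,0,-1]])
        w=(R.inv()*Ro.from_matrix(T)).as_rotvec().round(4)
    print("d",d.round(4),"turn",w)
E
cat >> m.py <<'E'
print("----")
for nm,WW in(("top",W),("side",Ws)):
    q=(WW[...,2]>.097)&(WW[...,2]<.112)&(WW[...,1]>0.03)&(WW[...,1]<.125)&(WW[...,0]>.45)&(WW[...,0]<.63)
    print(nm,q.sum(),WW[q].mean(0),WW[q].min(0),WW[q].max(0))
to([.50,-.2,.25],83.3); to([.535,.1,.24],83.3); to([.533,.235,.2],83.3)
E
python3 m.py | sed -n '/----/,$p'
```

```text
----
top 93 [0.55479788 0.08366414 0.10498619] [0.54726061 0.06019461 0.09792934] [0.56310056 0.10719174 0.11094443]
side 100 [0.55562    0.08940293 0.10375192] [0.54731147 0.06106479 0.0973726 ] [0.56444848 0.11220291 0.10766879]
d [ 0.4312 -0.3021 -0.0375] turn [-1.200e-03 -7.000e-04 -1.192e+00]
d [ 0.5427 -0.5828 -0.0272] turn [-1.200e-03 -7.000e-04 -1.192e+00]
d [ 0.5757 -0.7136  0.013 ] turn [-1.200e-03 -7.000e-04 -1.192e+00]
```

The manual's scale: shifts go in shares of 0.75 m and turns go in shares of pi rad. Converting my numbers, -0.714 m is -0.952, 0.013 m is 0.0173, -1.192 rad is -0.3794.

Emit:
move_arm([
  {"delta_pos":[0.5747,-0.4027,-0.0507],"turn":[0,0,-0.3794],"fingers":0},
  {"delta_pos":[0.5747,-0.4027,-0.0507],"turn":[0,0,-0.3794],"fingers":0},
  {"delta_pos":[0.5747,-0.4027,-0.0507],"turn":[0,0,-0.3794],"fingers":0},
  {"delta_pos":[0.5747,-0.4027,-0.0507],"turn":[0,0,-0.3794],"fingers":0},
  {"delta_pos":[0.5747,-0.4027,-0.0507],"turn":[0,0,-0.3794],"fingers":0},
  {"delta_pos":[0.5747,-0.4027,-0.0507],"turn":[0,0,-0.3794],"fingers":0},
  {"delta_pos":[0.5747,-0.4027,-0.0507],"turn":[0,0,-0.3794],"fingers":0},
  {"delta_pos":[0.5747,-0.4027,-0.0507],"turn":[0,0,-0.3794],"fingers":0},
  {"delta_pos":[0.768,-0.952,0.0173],"turn":[0,0,-0.3794],"fingers":0},
  {"delta_pos":[0.768,-0.952,0.0173],"turn":[0,0,-0.3794],"fingers":0},
  {"delta_pos":[0.768,-0.952,0.0173],"turn":[0,0,-0.3794],"fingers":0},
  {"delta_pos":[0.768,-0.952,0.0173],"turn":[0,0,-0.3794],"fingers":0},
], force=60)

```text
clock: 1.6
position: [0.5096, 0.0272, 0.222]
ee_rot: [0.747, 0.664, -0.0, 0.0]
ft_force: [0.8, -0.3, -1.0]
grip_width: 0.998
grasp_force: 0.0
```

```bash
python3 -c "
from h import *
to([.533,.235,.2],83.3); print(get_obs()['joint_pos'])"
```

```text
d [ 0.2091 -0.0011  0.0219] turn [ 0.0001  0.0005 -0.0004]
[ 0.54400137  0.13396525 -0.7388698   1.71370682  0.09326512  1.32964581
 -0.33009657]
```

To row units: 0.209 m is 0.2787, 0.022 m is 0.0293.

Emit:
move_arm([
  {"delta_pos":[0.2787,-0.0013,0.0293],"turn":[0,0,0],"fingers":0.4},
  {"delta_pos":[0.2787,-0.0013,0.0293],"turn":[0,0,0],"fingers":0.4},
  {"delta_pos":[0.2787,-0.0013,0.0293],"turn":[0,0,0],"fingers":0.4},
  {"delta_pos":[0.2787,-0.0013,0.0293],"turn":[0,0,0],"fingers":0.4},
  {"delta_pos":[0.2787,-0.0013,0.0293],"turn":[0,0,0],"fingers":0.4},
])

```text
clock: 2.22
position: [0.5323, 0.2352, 0.1995]
ee_rot: [0.746, 0.666, -0.0, -0.001]
ft_force: [0.4, -0.6, -1.0]
grip_width: 0.597
grasp_force: 0.0
```

```bash
python3 - <<'E'
from h import *
to([.533,.235,.123],83.3)
W,p=cloud(camera("side"))
c=camera("side"); cv2.imwrite("pics/s1.png",cv2.resize(c["color"][200:330,240:400],(800,600))[...,::-1])
E
```

```text
d [-0.0002  0.0009  0.0765] turn [-0.0017 -0.0005  0.0036]
```

View pics/s1.png

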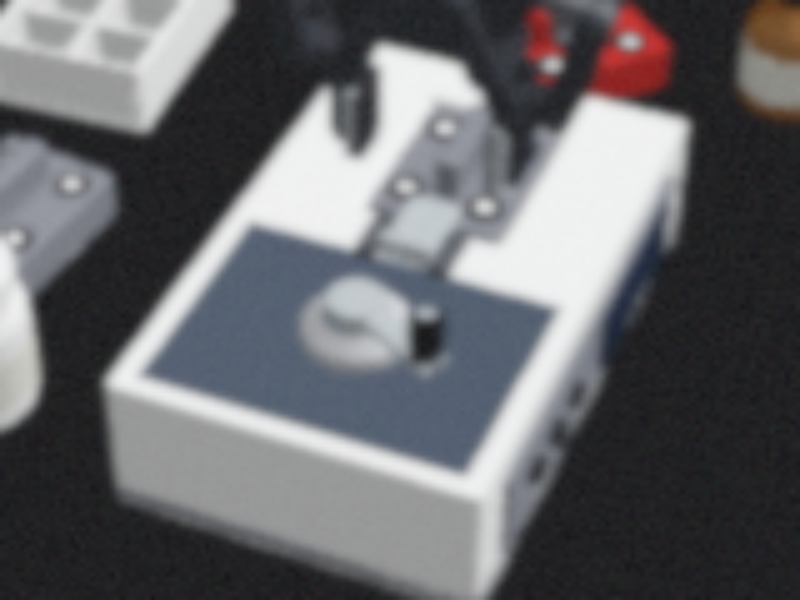

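```bash
python3 - <<'E'
from h import *
o=get_obs();print(o["position"],o["grip_width"])
for n in("side","top"):
    W,p=cloud(camera(n))
    q=(abs(W[...,0]-.533)<.12)&(abs(W[...,1]-.22)<.12)&(W[...,2]>.155)&(W[...,2]<.26)
    for lo in np.arange(.155,.26,.015):
        A=W[q&(W[...,2]>=lo)&(W[...,2]<lo+.015)]
        if len(A): print(n,lo.round(3),len(A),np.percentile(A,5,0).round(3),np.percentile(A,95,0).round(3))
    q=(abs(W[...,0]-.533)<.03)&(abs(W[...,1]-.23)<.035)&(W[...,2]>.115)&(W[...,2]<.145)
    if q.any():print("handle",W[q].mean(0),q.sum(), np.argwhere(q).mean(0))
E
```

```text
[0.53330918 0.23224756 0.19993917] 0.5984175730988097
side 0.215 41 [0.5   0.223 0.221] [0.566 0.249 0.23 ]
side 0.23 125 [0.495 0.224 0.231] [0.571 0.249 0.244]
side 0.245 117 [0.495 0.224 0.246] [0.571 0.249 0.259]
handle [0.53242204 0.24007343 0.12703966] 65 [271.36923077 325.27692308]
top 0.23 8 [0.557 0.217 0.232] [0.569 0.221 0.245]
top 0.245 2 [0.561 0.217 0.246] [0.562 0.218 0.257]
handle [0.53118405 0.22582877 0.12467883] 1 [230. 226.]
```

```bash
python3 - <<'E'
from h import *
c=camera("side"); W,p=cloud(c)
R=np.array(c["R"]);t=np.array(c["t"]);o=-R.T@t
for cx,cy in((500,183),(355,152)):
    u=240+cx/5; v=200+cy/(600/130); d=np.array([*p[int(v),int(u)],1])@R
    for y in(.246,.235,.224): print(u,v,o+d*(y-o[1])/d[1])
c2=camera("side")
P=np.array([get_obs()["position"] for _ in range(5)]);print(P)
E
```

```text
340.0 239.65 [0.5036364  0.246      0.22934728]
340.0 239.65 [0.50607563 0.235      0.2189046 ]
340.0 239.65 [0.50851486 0.224      0.20846192]
311.0 232.93333333333334 [0.56024285 0.246      0.23242992]
311.0 232.93333333333334 [0.5636508 0.235     0.22204  ]
311.0 232.93333333333334 [0.56705874 0.224      0.21165007]
[[0.53372562 0.23172505 0.20047714]
 [0.53372562 0.23172505 0.20047714]
 [0.53372562 0.23172505 0.20047714]
 [0.53372562 0.23172505 0.20047714]
 [0.53372562 0.23172505 0.20047714]]
```

The picture shows the fingertips astride the handle: tips at crop (355,150) and (500,183), handle top at (428,312). I'll descend.

To row units: 0.075 m is 0.1, 0.038 m is 0.0507.

Emit:
move_arm([
  {"delta_pos":[0.0013,0,0.0507],"turn":[0,0,0],"fingers":0.4},
  {"delta_pos":[0.0013,0,0.1],"turn":[0,0,0],"fingers":0.4},
  {"delta_pos":[0.0013,0,0.1],"turn":[0,0,0],"fingers":0.4},
  {"delta_pos":[0.0013,0,0.1],"turn":[0,0,0],"fingers":0.4},
])

```text
clock: 3.02
position: [0.5341, 0.2342, 0.1269]
ee_rot: [0.747, 0.664, 0.001, 0.0]
ft_force: [1.0, -0.6, 0.3]
grip_width: 0.595
grasp_force: 0.0
```

Emit:
move_arm([
  {"delta_pos":[0,0,0],"turn":[0,0,0],"fingers":0.95},
  {"delta_pos":[0,0,0],"turn":[0,0,0],"fingers":0.95},
  {"delta_pos":[0,0,0],"turn":[0,0,0],"fingers":0.95},
  {"delta_pos":[0,0,0],"turn":[0,0,0],"fingers":0.95},
], force=60)

```text
clock: 3.52
position: [0.5334, 0.2341, 0.1254]
ee_rot: [0.747, 0.665, 0.0, 0.0]
ft_force: [0.4, 0.3, 0.1]
grip_width: 0.051
grasp_force: 0.0
```

```bash
python3 - <<'E'
from h import *
c=camera("side"); o=get_obs(); print(o["position"],o["ft_force"],o["torque"],o["grip_width"],o["grasp_force"])
cv2.imwrite("pics/s2.png",cv2.resize(c["color"][190:310,260:400],(700,600))[...,::-1])
E
```

```text
[0.53340568 0.23416764 0.12536126] [-0.26992993  0.18299841 -0.1219799 ] [-0.04779965  0.0174464  -0.03784404] 0.05256689758506367 0.0
```

View pics/s2.png

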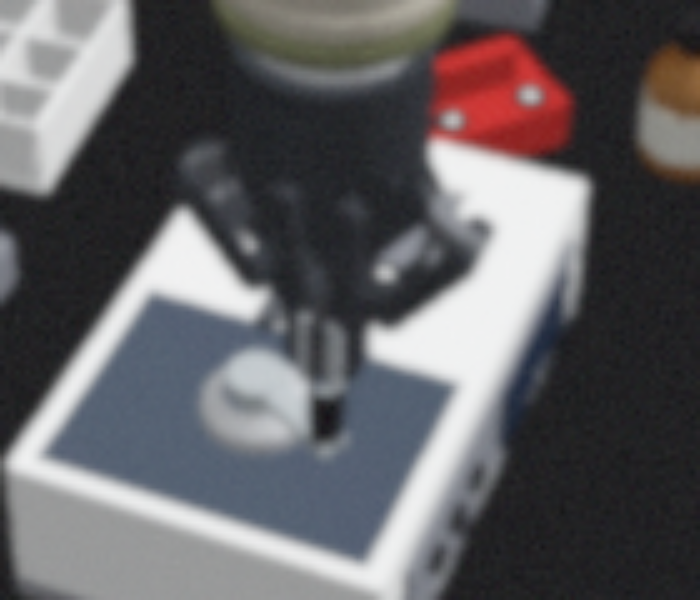

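```bash
python3 - <<'E'
from h import *
c=camera("side"); W,p=cloud(c)
for v in range(250,284,2): print(v,[W[v,u].round(3).tolist() for u in(322,325,328)])
E
```

```text
250 [[0.538, 0.246, 0.191], [0.535, 0.235, 0.181], [0.526, 0.248, 0.197]]
252 [[0.539, 0.243, 0.183], [0.535, 0.234, 0.176], [0.526, 0.248, 0.191]]
254 [[0.538, 0.247, 0.181], [0.535, 0.236, 0.171], [0.525, 0.251, 0.189]]
256 [[0.538, 0.247, 0.176], [0.532, 0.246, 0.177], [0.526, 0.247, 0.179]]
258 [[0.538, 0.246, 0.169], [0.531, 0.25, 0.175], [0.526, 0.246, 0.173]]
260 [[0.538, 0.247, 0.164], [0.532, 0.246, 0.166], [0.526, 0.245, 0.167]]
262 [[0.538, 0.245, 0.157], [0.532, 0.246, 0.16], [0.525, 0.247, 0.163]]
264 [[0.538, 0.245, 0.151], [0.531, 0.248, 0.157], [0.526, 0.245, 0.156]]
266 [[0.538, 0.247, 0.148], [0.531, 0.248, 0.151], [0.526, 0.244, 0.149]]
268 [[0.539, 0.24, 0.135], [0.535, 0.235, 0.131], [0.526, 0.244, 0.142]]
270 [[0.539, 0.24, 0.128], [0.532, 0.243, 0.134], [0.527, 0.24, 0.133]]
272 [[0.539, 0.24, 0.123], [0.532, 0.242, 0.127], [0.527, 0.237, 0.124]]
274 [[0.539, 0.242, 0.119], [0.532, 0.242, 0.121], [0.527, 0.238, 0.119]]
276 [[0.538, 0.243, 0.114], [0.532, 0.242, 0.116], [0.527, 0.238, 0.112]]
278 [[0.539, 0.241, 0.106], [0.533, 0.241, 0.108], [0.527, 0.237, 0.105]]
280 [[0.544, 0.224, 0.081], [0.532, 0.243, 0.104], [0.531, 0.22, 0.08]]
282 [[0.541, 0.232, 0.084], [0.535, 0.23, 0.083], [0.529, 0.228, 0.083]]
```

The side view shows the shut fingertips ending at z≈0.145, just above the handle top (0.139). That is about 30 mm higher than the stated tip offset implies. Lateral alignment is good, so I'll reopen and go about 27 mm lower.

To row units: 0.027 m is 0.036, 0.02 m is 0.0267.

Emit:
move_arm([
  {"delta_pos":[0,0,0],"turn":[0,0,0],"fingers":0.4},
  {"delta_pos":[0,0,0],"turn":[0,0,0],"fingers":0.4},
  {"delta_pos":[0,0,0],"turn":[0,0,0],"fingers":0.4},
  {"delta_pos":[0,0,0.0133],"turn":[0,0,0],"fingers":0.4},
  {"delta_pos":[0,0,0.0267],"turn":[0,0,0],"fingers":0.4},
  {"delta_pos":[0,0,0.036],"turn":[0,0,0],"fingers":0.4},
  {"delta_pos":[0,0,0.036],"turn":[0,0,0],"fingers":0.4},
  {"delta_pos":[0,0,0.036],"turn":[0,0,0],"fingers":0.95},
  {"delta_pos":[0,0,0.036],"turn":[0,0,0],"fingers":0.95},
  {"delta_pos":[0,0,0.036],"turn":[0,0,0],"fingers":0.95},
  {"delta_pos":[0,0,0.036],"turn":[0,0,0],"fingers":0.95},
], force=60)

```text
clock: 5.0
position: [0.5339, 0.2343, 0.0988]
ee_rot: [0.747, 0.664, 0.001, 0.0]
ft_force: [1.4, 0.7, 4.1]
grip_width: 0.149
grasp_force: 58.5
```

```bash
python3 - <<'E'
from h import *
c=camera("side"); W,p=cloud(c)
o=get_obs(); print(o["position"],o["ft_force"],o["torque"],o["grip_width"],o["grasp_force"])
for v in range(264,286,2): print(v,[W[v,u].round(3).tolist() for u in(322,325,328)],c["color"][v,325])
E
```

```text
[0.53391458 0.23424519 0.09879365] [0.72298664 0.16333679 4.44496306] [ 0.02759109 -0.31518408  0.01010974] 0.1485886728157519 58.569592237472534
264 [[0.541, 0.235, 0.141], [0.55, 0.179, 0.083], [0.525, 0.247, 0.157]] [ 82  91 105]
266 [[0.541, 0.236, 0.136], [0.549, 0.182, 0.08], [0.526, 0.244, 0.149]] [122 129 136]
268 [[0.539, 0.241, 0.136], [0.535, 0.234, 0.13], [0.525, 0.247, 0.146]] [132 139 143]
270 [[0.539, 0.242, 0.131], [0.533, 0.239, 0.13], [0.525, 0.249, 0.143]] [59 60 62]
272 [[0.539, 0.241, 0.124], [0.532, 0.243, 0.128], [0.525, 0.248, 0.135]] [54 51 56]
274 [[0.539, 0.242, 0.12], [0.532, 0.243, 0.123], [0.524, 0.249, 0.131]] [53 56 57]
276 [[0.539, 0.24, 0.111], [0.532, 0.243, 0.116], [0.524, 0.248, 0.124]] [53 57 60]
278 [[0.539, 0.239, 0.105], [0.532, 0.242, 0.109], [0.527, 0.238, 0.107]] [ 98 102 105]
280 [[0.544, 0.223, 0.08], [0.532, 0.243, 0.104], [0.531, 0.22, 0.081]] [137 143 148]
282 [[0.541, 0.231, 0.083], [0.535, 0.23, 0.084], [0.529, 0.228, 0.084]] [100 108 123]
284 [[0.54, 0.235, 0.081], [0.534, 0.235, 0.084], [0.528, 0.234, 0.084]] [ 87  98 116]
```

```bash
python3 - <<'E'
import numpy as np
for k in range(3):
    a0=60.9-120*k; a=np.radians(a0-10*np.arange(1,13)); b=np.radians(a0)
    print([[round(.045*(np.cos(t)-np.cos(b)),4),round(-.045*(np.sin(t)-np.sin(b)),4)] for t in a])
E
```

```text
[[np.float64(0.0065), np.float64(0.0044)], [np.float64(0.0121), np.float64(0.0099)], [np.float64(0.0167), np.float64(0.0162)], [np.float64(0.0202), np.float64(0.0233)], [np.float64(0.0223), np.float64(0.0308)], [np.float64(0.0231), np.float64(0.0386)], [np.float64(0.0225), np.float64(0.0464)], [np.float64(0.0206), np.float64(0.054)], [np.float64(0.0174), np.float64(0.0612)], [np.float64(0.013), np.float64(0.0677)], [np.float64(0.0076), np.float64(0.0733)], [np.float64(0.0012), np.float64(0.0779)]]
[[np.float64(-0.0071), np.float64(0.0034)], [np.float64(-0.0146), np.float64(0.0056)], [np.float64(-0.0224), np.float64(0.0064)], [np.float64(-0.0302), np.float64(0.0058)], [np.float64(-0.0378), np.float64(0.0039)], [np.float64(-0.045), np.float64(0.0007)], [np.float64(-0.0515), np.float64(-0.0037)], [np.float64(-0.0571), np.float64(-0.0091)], [np.float64(-0.0617), np.float64(-0.0155)], [np.float64(-0.0651), np.float64(-0.0226)], [np.float64(-0.0673), np.float64(-0.0301)], [np.float64(-0.0681), np.float64(-0.0379)]]
[[np.float64(0.0006), np.float64(-0.0078)], [np.float64(0.0025), np.float64(-0.0154)], [np.float64(0.0057), np.float64(-0.0226)], [np.float64(0.0101), np.float64(-0.0291)], [np.float64(0.0155), np.float64(-0.0347)], [np.float64(0.0219), np.float64(-0.0393)], [np.float64(0.0289), np.float64(-0.0427)], [np.float64(0.0365), np.float64(-0.0449)], [np.float64(0.0443), np.float64(-0.0457)], [np.float64(0.0521), np.float64(-0.0451)], [np.float64(0.0597), np.float64(-0.0432)], [np.float64(0.0669), np.float64(-0.04)]]
```

Emit:
move_arm([
  {"delta_pos":[0.0087,0.0059,0],"turn":[0,0,0],"fingers":0.95},
  {"delta_pos":[0.0161,0.0132,0],"turn":[0,0,0],"fingers":0.95},
  {"delta_pos":[0.0223,0.0216,0],"turn":[0,0,0],"fingers":0.95},
  {"delta_pos":[0.0269,0.0311,0],"turn":[0,0,0],"fingers":0.95},
  {"delta_pos":[0.0297,0.0411,0],"turn":[0,0,0],"fingers":0.95},
  {"delta_pos":[0.0308,0.0515,0],"turn":[0,0,0],"fingers":0.95},
])

```text
clock: 5.8
position: [0.5728, 0.254, 0.0987]
ee_rot: [0.747, 0.665, -0.001, -0.001]
ft_force: [-8.4, -0.0, 9.0]
grip_width: 0.147
grasp_force: 59.4
```

```bash
cat > s.py <<'E'
from h import *
o=get_obs(); d=o["position"][:2]-[.5704,.208]; r=np.hypot(*d); e=d/r; t=np.array([e[1],-e[0]])
f=o["ft_force"]; print("r",r.round(4),"ang",np.degrees(np.arctan2(d[1],d[0])).round(1),"z",o["position"][2].round(4),"Frad",(f[:2]@e).round(1),"Ftan_cw",(f[:2]@t).round(1),"Fz",f[2].round(1),"grip",o["grip_width"].round(3),o["grasp_force"],"t",o["clock"])
E
python3 s.py
```

```text
Traceback (most recent call last):
  File "s.py", line 3, in <module>
    f=o["ft_force"]; print("r",r.round(4),"ang",np.degrees(np.arctan2(d[1],d[0])).round(1),"z",o["position"][2].round(4),"Frad",(f[:2]@e).round(1),"Ftan_cw",(f[:2]@t).round(1),"Fz",f[2].round(1),"grip",o["grip_width"].round(3),o["grasp_force"],"t",o["clock"])
                                                                                                                                                                                                          ^^^^^^^^^^^^^^^^^^^^^
AttributeError: 'float' object has no attribute 'round'
```

```bash
sed -i 's/o\["grip_width"\].round(3)/round(o["grip_width"],3)/' s.py; python3 s.py; python3 - <<'E'
import numpy as np
for k in range(3):
    a0=0.9-120*k; a=np.radians(a0-10*np.arange(1,13)); b=np.radians(a0)
    print([[round(float(.045*(np.cos(t)-np.cos(b))),4),round(float(-.045*(np.sin(t)-np.sin(b))),4)] for t in a])
E
```

```text
r 0.046 ang 87.0 z 0.0987 Frad -0.5 Ftan_cw -8.4 Fz 9.0 grip 0.147 59.3521910905838 t 5.8
[[-0.0006, 0.0078], [-0.0025, 0.0154], [-0.0057, 0.0226], [-0.0101, 0.0291], [-0.0155, 0.0347], [-0.0219, 0.0393], [-0.0289, 0.0427], [-0.0365, 0.0449], [-0.0443, 0.0457], [-0.0521, 0.0451], [-0.0597, 0.0432], [-0.0669, 0.04]]
[[-0.0065, -0.0044], [-0.0121, -0.0099], [-0.0167, -0.0162], [-0.0202, -0.0233], [-0.0223, -0.0308], [-0.0231, -0.0386], [-0.0225, -0.0464], [-0.0206, -0.054], [-0.0174, -0.0612], [-0.013, -0.0677], [-0.0076, -0.0733], [-0.0012, -0.0779]]
[[0.0071, -0.0034], [0.0146, -0.0056], [0.0224, -0.0064], [0.0302, -0.0058], [0.0378, -0.0039], [0.045, -0.0007], [0.0515, 0.0037], [0.0571, 0.0091], [0.0617, 0.0155], [0.0651, 0.0226], [0.0673, 0.0301], [0.0681, 0.0379]]
```

To row units: -0.0669 m is -0.0892, -0.0597 m is -0.0796.

Emit:
move_arm([
  {"delta_pos":[-0.0008,0.0104,0],"turn":[0,0,0],"fingers":0.95},
  {"delta_pos":[-0.0033,0.0205,0],"turn":[0,0,0],"fingers":0.95},
  {"delta_pos":[-0.0076,0.0301,0],"turn":[0,0,0],"fingers":0.95},
  {"delta_pos":[-0.0135,0.0388,0],"turn":[0,0,0],"fingers":0.95},
  {"delta_pos":[-0.0207,0.0463,0],"turn":[0,0,0],"fingers":0.95},
  {"delta_pos":[-0.0292,0.0524,0],"turn":[0,0,0],"fingers":0.95},
  {"delta_pos":[-0.0385,0.0569,0],"turn":[0,0,0],"fingers":0.95},
  {"delta_pos":[-0.0487,0.0599,0],"turn":[0,0,0],"fingers":0.95},
  {"delta_pos":[-0.0591,0.0609,0],"turn":[0,0,0],"fingers":0.95},
  {"delta_pos":[-0.0695,0.0601,0],"turn":[0,0,0],"fingers":0.95},
  {"delta_pos":[-0.0796,0.0576,0],"turn":[0,0,0],"fingers":0.95},
  {"delta_pos":[-0.0892,0.0533,0],"turn":[0,0,0],"fingers":0.95},
])

```text
clock: 7.3
position: [0.6079, 0.183, 0.099]
ee_rot: [0.747, 0.665, 0.002, 0.0]
ft_force: [7.2, 5.7, -0.2]
grip_width: 0.147
grasp_force: 58.6
```

```bash
python3 s.py
```

```text
r 0.045 ang -33.7 z 0.099 Frad 2.8 Ftan_cw -8.7 Fz -0.2 grip 0.147 58.60611855983734 t 7.3
```

Emit:
move_arm([
  {"delta_pos":[-0.0087,-0.0059,0],"turn":[0,0,0],"fingers":0.95},
  {"delta_pos":[-0.0161,-0.0132,0],"turn":[0,0,0],"fingers":0.95},
  {"delta_pos":[-0.0223,-0.0216,0],"turn":[0,0,0],"fingers":0.95},
  {"delta_pos":[-0.0269,-0.0311,0],"turn":[0,0,0],"fingers":0.95},
  {"delta_pos":[-0.0297,-0.0411,0],"turn":[0,0,0],"fingers":0.95},
  {"delta_pos":[-0.0308,-0.0515,0],"turn":[0,0,0],"fingers":0.95},
  {"delta_pos":[-0.03,-0.0619,0],"turn":[0,0,0],"fingers":0.95},
  {"delta_pos":[-0.0275,-0.072,0],"turn":[0,0,0],"fingers":0.95},
  {"delta_pos":[-0.0232,-0.0816,0],"turn":[0,0,0],"fingers":0.95},
  {"delta_pos":[-0.0173,-0.0903,0],"turn":[0,0,0],"fingers":0.95},
  {"delta_pos":[-0.0101,-0.0977,0],"turn":[0,0,0],"fingers":0.95},
  {"delta_pos":[-0.0016,-0.1039,0],"turn":[0,0,0],"fingers":0.95},
])

```text
clock: 8.8
position: [0.5312, 0.188, 0.0988]
ee_rot: [0.748, 0.664, 0.001, 0.002]
ft_force: [10.5, -5.3, 0.2]
grip_width: 0.153
grasp_force: 58.8
```

```bash
python3 s.py
```

```text
r 0.0441 ang -153.0 z 0.0988 Frad -7.0 Ftan_cw -9.5 Fz 0.2 grip 0.153 58.80044996738434 t 8.8
```

To row units: 0.0681 m is 0.0908, 0.0673 m is 0.0897.

Emit:
move_arm([
  {"delta_pos":[0.0095,-0.0045,0],"turn":[0,0,0],"fingers":0.95},
  {"delta_pos":[0.0195,-0.0075,0],"turn":[0,0,0],"fingers":0.95},
  {"delta_pos":[0.0299,-0.0085,0],"turn":[0,0,0],"fingers":0.95},
  {"delta_pos":[0.0403,-0.0077,0],"turn":[0,0,0],"fingers":0.95},
  {"delta_pos":[0.0504,-0.0052,0],"turn":[0,0,0],"fingers":0.95},
  {"delta_pos":[0.06,-0.0009,0],"turn":[0,0,0],"fingers":0.95},
  {"delta_pos":[0.0687,0.0049,0],"turn":[0,0,0],"fingers":0.95},
  {"delta_pos":[0.0761,0.0121,0],"turn":[0,0,0],"fingers":0.95},
  {"delta_pos":[0.0823,0.0207,0],"turn":[0,0,0],"fingers":0.95},
  {"delta_pos":[0.0868,0.0301,0],"turn":[0,0,0],"fingers":0.95},
  {"delta_pos":[0.0897,0.0401,0],"turn":[0,0,0],"fingers":0.95},
  {"delta_pos":[0.0908,0.0505,0],"turn":[0,0,0],"fingers":0.95},
])

```text
clock: 10.3
position: [0.5728, 0.2539, 0.0987]
ee_rot: [0.747, 0.665, -0.001, -0.001]
ft_force: [-9.4, -0.5, 10.7]
grip_width: 0.15
grasp_force: 59.9
```

```bash
python3 s.py
```

```text
r 0.046 ang 87.0 z 0.0987 Frad -1.0 Ftan_cw -9.3 Fz 10.7 grip 0.15 59.89486813545227 t 10.3
```

To row units: -0.0669 m is -0.0892, -0.0597 m is -0.0796.

Emit:
move_arm([
  {"delta_pos":[-0.0008,0.0104,0],"turn":[0,0,0],"fingers":0.95},
  {"delta_pos":[-0.0033,0.0205,0],"turn":[0,0,0],"fingers":0.95},
  {"delta_pos":[-0.0076,0.0301,0],"turn":[0,0,0],"fingers":0.95},
  {"delta_pos":[-0.0135,0.0388,0],"turn":[0,0,0],"fingers":0.95},
  {"delta_pos":[-0.0207,0.0463,0],"turn":[0,0,0],"fingers":0.95},
  {"delta_pos":[-0.0292,0.0524,0],"turn":[0,0,0],"fingers":0.95},
  {"delta_pos":[-0.0385,0.0569,0],"turn":[0,0,0],"fingers":0.95},
  {"delta_pos":[-0.0487,0.0599,0],"turn":[0,0,0],"fingers":0.95},
  {"delta_pos":[-0.0591,0.0609,0],"turn":[0,0,0],"fingers":0.95},
  {"delta_pos":[-0.0695,0.0601,0],"turn":[0,0,0],"fingers":0.95},
  {"delta_pos":[-0.0796,0.0576,0],"turn":[0,0,0],"fingers":0.95},
  {"delta_pos":[-0.0892,0.0533,0],"turn":[0,0,0],"fingers":0.95},
])

```text
clock: 11.8
position: [0.6065, 0.181, 0.0988]
ee_rot: [0.747, 0.664, 0.0, 0.0]
ft_force: [0.6, 0.8, 6.4]
grip_width: 0.147
grasp_force: 59.6
```

```bash
python3 s.py
```

```text
r 0.0451 ang -36.8 z 0.0988 Frad 0.0 Ftan_cw -1.0 Fz 6.4 grip 0.147 59.62880730628967 t 11.8
```

Resistance dropped from about 9 N to 1 N, so I stop cranking. Next: release, rise, and check the catch.

To row units: -0.07 m is -0.0933, -0.03 m is -0.04.

Emit:
move_arm([
  {"delta_pos":[0,0,0],"turn":[0,0,0],"fingers":0.5},
  {"delta_pos":[0,0,0],"turn":[0,0,0],"fingers":0.5},
  {"delta_pos":[0,0,0],"turn":[0,0,0],"fingers":0.5},
  {"delta_pos":[0,0,-0.04],"turn":[0,0,0],"fingers":0.5},
  {"delta_pos":[0,0,-0.0933],"turn":[0,0,0],"fingers":0.5},
  {"delta_pos":[0,0,-0.0933],"turn":[0,0,0],"fingers":0.5},
])

```text
clock: 12.55
position: [0.6076, 0.1827, 0.1714]
ee_rot: [0.747, 0.665, 0.002, 0.001]
ft_force: [-0.0, -0.2, -0.6]
grip_width: 0.499
grasp_force: 0.0
```

```bash
python3 - <<'E'
from h import *
c=camera("side"); o=get_obs(); print(o["position"],o["ft_force"],o["grip_width"])
a=cv2.resize(c["color"][200:330,255:385],(400,400),interpolation=cv2.INTER_CUBIC)
t=camera("top"); b=cv2.resize(t["color"][175:275,220:320],(400,400),interpolation=cv2.INTER_CUBIC)
cv2.imwrite("pics/s3.png",cv2.hconcat([a,b])[...,::-1]); to([.5558,.0839,.17],83.3)
E
```

```text
[0.60687146 0.18209207 0.16941832] [0.28584339 0.4950683  0.30580119] 0.4995810668298492
d [-0.1029 -0.0388 -0.0019] turn [0.0001 0.0001 0.0002]
```

View pics/s3.png

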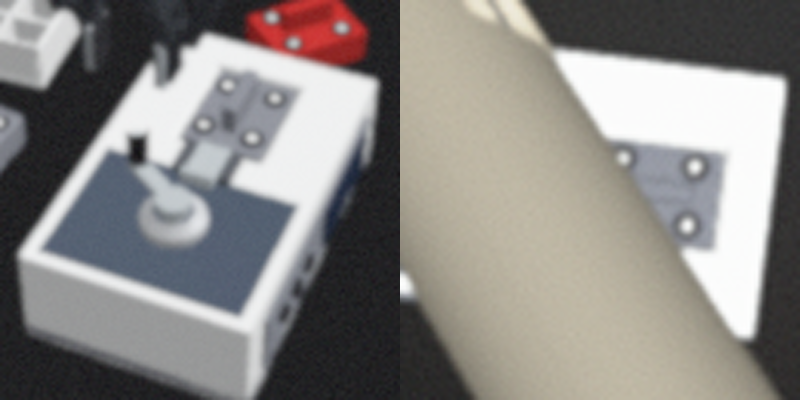

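Side view: the catch at crop (208,160) now ends at the cassette's edge, so the cassette is free. The crank handle is at (138,145). Next: the rib grasp.

To row units: -0.103 m is -0.1373, 0.1 m is 0.1333.

Emit:
move_arm([
  {"delta_pos":[-0.1373,-0.052,0],"turn":[0,0,0],"fingers":0.5},
  {"delta_pos":[-0.1373,-0.052,0],"turn":[0,0,0],"fingers":0.5},
  {"delta_pos":[-0.1373,-0.052,0],"turn":[0,0,0],"fingers":0.5},
  {"delta_pos":[-0.1373,-0.052,0.04],"turn":[0,0,0],"fingers":0.5},
  {"delta_pos":[-0.1373,-0.052,0.08],"turn":[0,0,0],"fingers":0.5},
  {"delta_pos":[-0.1373,-0.052,0.1133],"turn":[0,0,0],"fingers":0.5},
  {"delta_pos":[-0.1373,-0.052,0.1333],"turn":[0,0,0],"fingers":0.5},
  {"delta_pos":[-0.1373,-0.052,0.1333],"turn":[0,0,0],"fingers":0.5},
  {"delta_pos":[-0.1373,-0.052,0.1333],"turn":[0,0,0],"fingers":0.5},
])

```text
clock: 13.78
position: [0.5561, 0.0842, 0.0691]
ee_rot: [0.747, 0.665, 0.0, 0.0]
ft_force: [0.2, -1.0, -0.3]
grip_width: 0.503
grasp_force: 0.0
```

```bash
python3 - <<'E'
from h import *
c=camera("side"); o=get_obs(); print(o["position"],o["ft_force"],o["grip_width"]); to([.5558,.0839,.067],83.3)
cv2.imwrite("pics/s4.png",cv2.resize(c["color"][180:280,270:390],(720,600),interpolation=cv2.INTER_CUBIC)[...,::-1])
E
```

```text
[0.55625492 0.08402942 0.06924809] [ 0.28673035 -0.4647607  -0.87137919] 0.5019748848943999
d [-0.0002 -0.0004  0.0022] turn [ 0.0014 -0.0003  0.0001]
```

View pics/s4.png

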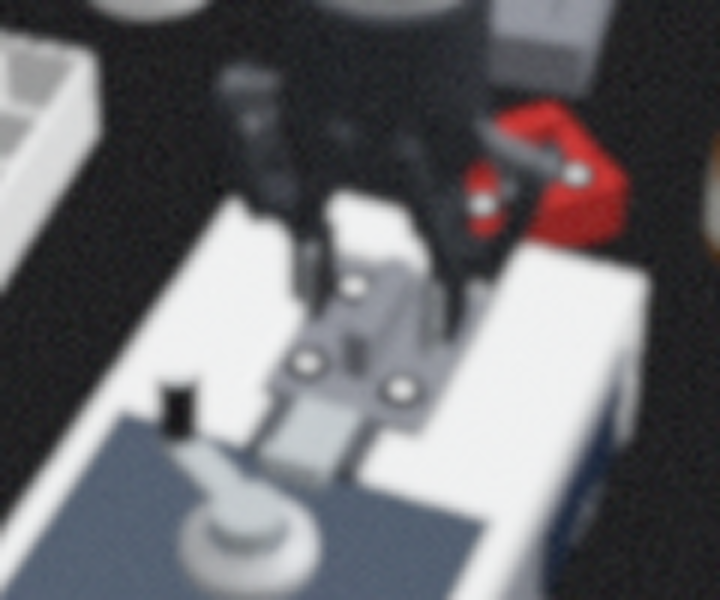

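The fingers straddle the rib (tips at (315,310) and (445,340), rib end at (357,355)), and the catch ends at the cassette edge. Closing.

To row units: 0.001 m is 0.0013.

Emit:
move_arm([
  {"delta_pos":[0,0,0.0013],"turn":[0,0,0],"fingers":0.95},
  {"delta_pos":[0,0,0.0013],"turn":[0,0,0],"fingers":0.95},
  {"delta_pos":[0,0,0.0013],"turn":[0,0,0],"fingers":0.95},
  {"delta_pos":[0,0,0.0013],"turn":[0,0,0],"fingers":0.95},
  {"delta_pos":[0,0,0.0013],"turn":[0,0,0],"fingers":0.95},
], force=45)

```text
clock: 14.45
position: [0.556, 0.0837, 0.0677]
ee_rot: [0.747, 0.665, 0.0, 0.0]
ft_force: [-0.4, -1.5, 6.2]
grip_width: 0.133
grasp_force: 47.3
```

```bash
python3 -c "
from h import *
o=get_obs(); print(o['position'],o['ft_force'],o['torque'],o['grip_width'],o['grasp_force'])"
```

```text
[0.55595192 0.08366411 0.06772983] [-0.41332106 -1.53679977  6.19047636] [-0.09514485  0.10877064  0.06499965] 0.13301409797609212 47.26759672164917
```

To row units: -0.01 m is -0.0133, -0.006 m is -0.008.

Emit:
move_arm([
  {"delta_pos":[0,0,-0.004],"turn":[0,0,0],"fingers":0.95},
  {"delta_pos":[0,0,-0.008],"turn":[0,0,0],"fingers":0.95},
  {"delta_pos":[0,0,-0.0133],"turn":[0,0,0],"fingers":0.95},
  {"delta_pos":[0,0,-0.0133],"turn":[0,0,0],"fingers":0.95},
])

```text
clock: 14.95
position: [0.5557, 0.0838, 0.0776]
ee_rot: [0.747, 0.665, 0.0, 0.0]
ft_force: [-1.0, 1.0, -2.0]
grip_width: 0.129
grasp_force: 46.2
```

To row units: -0.08 m is -0.1067, -0.05 m is -0.0667.

Emit:
move_arm([
  {"delta_pos":[0,0,-0.0267],"turn":[0,0,0],"fingers":0.95},
  {"delta_pos":[0,0,-0.0667],"turn":[0,0,0],"fingers":0.95},
  {"delta_pos":[0,0,-0.1067],"turn":[0,0,0],"fingers":0.95},
  {"delta_pos":[0,0,-0.1067],"turn":[0,0,0],"fingers":0.95},
  {"delta_pos":[0,0,-0.1067],"turn":[0,0,0],"fingers":0.95},
])

```text
clock: 15.58
position: [0.5553, 0.0836, 0.1572]
ee_rot: [0.747, 0.665, -0.0, 0.0]
ft_force: [-0.9, 1.2, -2.6]
grip_width: 0.127
grasp_force: 46.3
```

```bash
python3 -c "
from h import *
o=get_obs(); print(o['ft_force'],o['grip_width']);to([.583,-.2594,.158],90.65)"
```

```text
[-0.86367788  1.20269253 -2.64425298] 0.1273995737094635
d [-0.3374  0.0675 -0.0007] turn [-0.0002  0.0004 -0.1284]
```

To row units: -0.337 m is -0.4493, 0.0675 m is 0.09, -0.128 rad is -0.0407.

Emit:
move_arm([
  {"delta_pos":[-0.0533,0.0107,0],"turn":[0,0,-0.0032],"fingers":0.95},
  {"delta_pos":[-0.1133,0.0227,0],"turn":[0,0,-0.0095],"fingers":0.95},
  {"delta_pos":[-0.1733,0.0347,0],"turn":[0,0,-0.0159],"fingers":0.95},
  {"delta_pos":[-0.2333,0.0467,0],"turn":[0,0,-0.0223],"fingers":0.95},
  {"delta_pos":[-0.2933,0.0587,0],"turn":[0,0,-0.0286],"fingers":0.95},
  {"delta_pos":[-0.3533,0.0707,0],"turn":[0,0,-0.035],"fingers":0.95},
  {"delta_pos":[-0.4133,0.0827,0],"turn":[0,0,-0.0407],"fingers":0.95},
  {"delta_pos":[-0.4493,0.09,0],"turn":[0,0,-0.0407],"fingers":0.95},
  {"delta_pos":[-0.4493,0.09,0.04],"turn":[0,0,-0.0407],"fingers":0.95},
  {"delta_pos":[-0.4493,0.09,0.08],"turn":[0,0,-0.0407],"fingers":0.95},
  {"delta_pos":[-0.4493,0.09,0.08],"turn":[0,0,-0.0407],"fingers":0.95},
  {"delta_pos":[-0.4493,0.09,0.08],"turn":[0,0,-0.0407],"fingers":0.95},
])

```text
clock: 17.08
position: [0.5836, -0.2588, 0.098]
ee_rot: [0.703, 0.711, 0.0, 0.0]
ft_force: [0.4, 0.7, -2.1]
grip_width: 0.132
grasp_force: 46.2
```

```bash
python3 - <<'E'
from h import *
to([.583,-.2594,.098],90.65)
c=camera("side"); t=camera("top")
a=cv2.resize(c["color"][100:220,300:420],(400,400),interpolation=cv2.INTER_CUBIC)
b=cv2.resize(t["color"][165:265,360:460],(400,400),interpolation=cv2.INTER_CUBIC)
cv2.imwrite("pics/s5.png",cv2.hconcat([a,b])[...,::-1])
E
```

```text
d [-0.0006 -0.0006  0.    ] turn [ 0.0004 -0.     -0.0001]
```

View pics/s5.png

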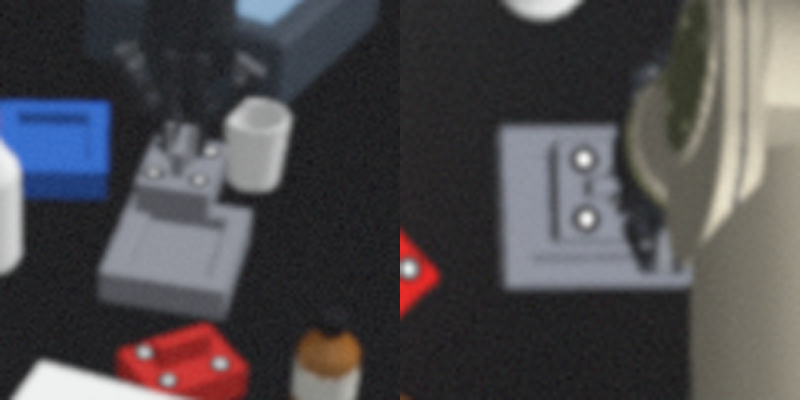

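```bash
python3 - <<'E'
from h import *
import pickle
c=pickle.load(open("top0.pkl","rb"));W,p=cloud(c)
g=cv2.cvtColor(c["color"],cv2.COLOR_RGB2GRAY).astype(float)
def und(u,v):
    K=np.array([[c["fx"],0,c["cx"]],[0,c["fy"],c["cy"]],[0,0,1.]])
    return cv2.undistortPoints(np.array([[[u,v]]],float),K,np.array([c["k1"],0,0,0.]))[0,0]
def cross(prof,start):   # half-level crossing
    th=(prof[:3].mean()+prof[-3:].mean())/2
    i=np.argmax((prof[:-1]-th)*(prof[1:]-th)<=0); return start+i+(th-prof[i])/(prof[i+1]-prof[i])
def edge(kind,a,b,rng,z):
    P=[]
    for k in rng:
        if kind=="col": P.append(onplane(c,und(k,cross(g[a:b,k],a)),z)[:2])
        else: P.append(onplane(c,und(cross(g[k,a:b],a),k),z)[:2])
    P=np.array(P); return P
# block: top (far x) rows 188..202 ; right (far y) cols 427..441 ; left, bottom
for n,a in(("far x",("col",188,201,range(392,428))),("right",("row",427,441,range(202,232))),("left",("row",378,391,range(202,232))),("bottom",("col",230,244,range(392,428)))):
    P=edge(*a,.03); i=0 if a[0]=="col" else 1; f=np.polyfit(P[:,1-i],P[:,i],1); print("block",n,np.median(P[:,i]).round(4),"slope",f[0].round(4))
# sampler far x edge, near cassette part
P=edge("col",178,200,range(225,305),.082);S=Ro.from_euler("z",-6.72,degrees=True).as_matrix()[:2,:2]
print("sampler local +x edge (85 exp)",np.median((P-[.5628,.1435])@S,0))
P=edge("row",200,222,range(195,235),.082);print("sampler local +y edge (135)",np.median((P-[.5628,.1435])@S,0))
P=edge("row",302,325,range(205,245),.082);print("sampler local -y edge (-135)",np.median((P-[.5628,.1435])@S,0))
print(g[216,376:445].astype(int)); print(g[186:246,410].astype(int))
E
```

```text
block far x 0.6403 slope -0.0248
block right -0.3263 slope 0.0185
block left -0.1932 slope 0.0179
block bottom 0.5267 slope -0.0168
sampler local +x edge (85 exp) [0.0877888  0.00330569]
sampler local +y edge (135) [-0.00376956  0.14072137]
sampler local -y edge (-135) [ 0.00507275 -0.13680828]
[ 36  39  32  32  36  40  38  43  62  92 124 142 148 150 149 149 149 148
 152 150 150 147 149 149 148 151 148 150 148 150 148 147 149 147 148 149
 152 151 148 150 149 149 149 150 149 149 146 133 112  99 116 143 152 150
 150 145 125  81  41  33  36  31  33  34  38  31  31  28  33]
[ 38  40  37  36  34  32  37  35  34  59  95 128 146 150 148 150 149 144
 144 145 151 150 148 149 150 149 147 148 148 152 148 149 149 150 148 149
 149 150 150 147 148 147 136 131 140 146 148 151 146 137 110  70  41  32
  34  30  34  35  33  31]
```

To row units: 0.048 m is 0.064, -0.0016 m is -0.0021, -0.008 rad is -0.0025.

Emit:
move_arm([
  {"delta_pos":[-0.0021,0.0013,0.0267],"turn":[0,0,-0.0025],"fingers":0.95},
  {"delta_pos":[-0.0021,0.0013,0.0507],"turn":[0,0,-0.0025],"fingers":0.95},
  {"delta_pos":[-0.0021,0.0013,0.064],"turn":[0,0,-0.0025],"fingers":0.95},
  {"delta_pos":[-0.0021,0.0013,0.064],"turn":[0,0,-0.0025],"fingers":0.95},
  {"delta_pos":[-0.0021,0.0013,0.064],"turn":[0,0,-0.0025],"fingers":0.95},
])

```text
clock: 17.8
position: [0.5847, -0.2604, 0.0498]
ee_rot: [0.7, 0.714, 0.0, 0.0]
ft_force: [0.2, -0.8, -1.5]
grip_width: 0.125
grasp_force: 46.2
```

```bash
python3 - <<'E'
from h import *
o=get_obs(); print(o["position"],o["ft_force"],o["torque"])
c=camera("side"); t=camera("top")
a=cv2.resize(c["color"][125:205,320:400],(400,400),interpolation=cv2.INTER_CUBIC)
b=cv2.resize(t["color"][180:250,375:445],(400,400),interpolation=cv2.INTER_CUBIC)
cv2.imwrite("pics/s6.png",cv2.hconcat([a,b])[...,::-1])
E
```

```text
[ 0.58471327 -0.2604182   0.04975925] [ 0.19139767 -0.76216792 -1.4852879 ] [-0.02646037 -0.01191571  0.02488797]
```

View pics/s6.png

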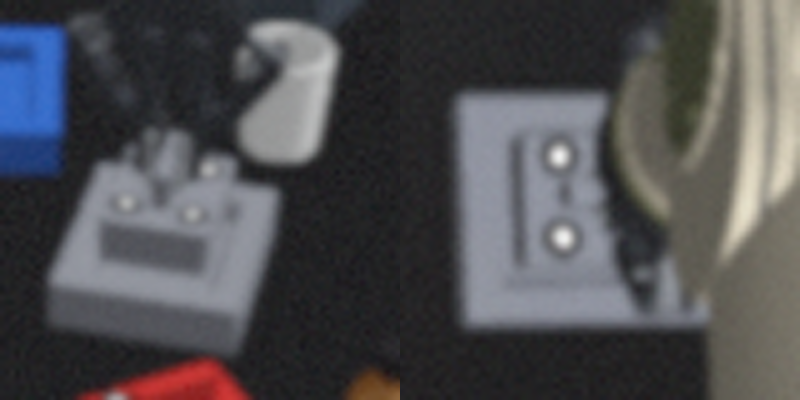

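The view shows the cassette (stud centres at crop (126,203) and (192,214)) right over the pocket, with no contact. Lowering in small steps.

To row units: 0.008 m is 0.0107, 0.007 m is 0.0093.

Emit:
move_arm([
  {"delta_pos":[0,0,0.004],"turn":[0,0,0],"fingers":0.95},
  {"delta_pos":[0,0,0.0067],"turn":[0,0,0],"fingers":0.95},
  {"delta_pos":[0,0,0.0093],"turn":[0,0,0],"fingers":0.95},
  {"delta_pos":[0,0,0.0107],"turn":[0,0,0],"fingers":0.95},
  {"delta_pos":[0,0,0.0107],"turn":[0,0,0],"fingers":0.95},
])

```text
clock: 18.52
position: [0.5843, -0.2604, 0.0412]
ee_rot: [0.7, 0.714, -0.0, -0.0]
ft_force: [-0.2, 0.1, -2.2]
grip_width: 0.127
grasp_force: 46.2
```

```bash
python3 - <<'E'
from h import *
o=get_obs(); print(o["position"],o["ft_force"],o["torque"],o["grip_width"])
E
```

```text
[ 0.58427032 -0.26044018  0.04121285] [-0.24592528  0.11205597 -2.17341005] [-0.00484253 -0.02503439 -0.03084068] 0.12657917045957287
```

Emit:
move_arm([
  {"delta_pos":[0,0,0.0027],"turn":[0,0,0],"fingers":0.95},
  {"delta_pos":[0,0,0.0053],"turn":[0,0,0],"fingers":0.95},
  {"delta_pos":[0,0,0.008],"turn":[0,0,0],"fingers":0.95},
  {"delta_pos":[0,0,0.0093],"turn":[0,0,0],"fingers":0.95},
  {"delta_pos":[0,0,0.0107],"turn":[0,0,0],"fingers":0.95},
  {"delta_pos":[0,0,0.0107],"turn":[0,0,0],"fingers":0.95},
])

```text
clock: 19.27
position: [0.5843, -0.2604, 0.0332]
ee_rot: [0.7, 0.714, -0.0, -0.0]
ft_force: [1.2, 0.3, -1.8]
grip_width: 0.128
grasp_force: 46.2
```

```bash
python3 - <<'E'
from h import *
o=get_obs(); print(o["position"],o["ft_force"],o["torque"],o["grip_width"])
E
```

```text
[ 0.58429728 -0.26043531  0.03324144] [ 1.16545786  0.2628008  -1.8284133 ] [ 0.04695764 -0.01767756  0.02922738] 0.1282210051780773
```

Still free; lowering by 1 mm steps to touch.

To row units: 0.002 m is 0.0027, 0.001 m is 0.0013.

Emit:
move_arm([
  {"delta_pos":[0,0,0.0013],"turn":[0,0,0],"fingers":0.95},
  {"delta_pos":[0,0,0.0027],"turn":[0,0,0],"fingers":0.95},
  {"delta_pos":[0,0,0.0027],"turn":[0,0,0],"fingers":0.95},
  {"delta_pos":[0,0,0.0027],"turn":[0,0,0],"fingers":0.95},
])

```text
clock: 19.77
position: [0.5844, -0.2605, 0.0317]
ee_rot: [0.7, 0.714, -0.0, 0.0]
ft_force: [-2.4, 0.4, 4.8]
grip_width: 0.128
grasp_force: 47.1
```

Contact came at exactly the expected seating height (TCP 0.0317). Releasing and retreating.

To row units: -0.2 m is -0.2667, -0.16 m is -0.2133.

Emit:
move_arm([
  {"delta_pos":[0,0,0],"turn":[0,0,0],"fingers":0.8},
  {"delta_pos":[0,0,0],"turn":[0,0,0],"fingers":0.6},
  {"delta_pos":[0,0,0],"turn":[0,0,0],"fingers":0.5},
  {"delta_pos":[0,0,0],"turn":[0,0,0],"fingers":0.5},
  {"delta_pos":[0,0,-0.0267],"turn":[0,0,0],"fingers":0.5},
  {"delta_pos":[0,0,-0.0667],"turn":[0,0,0],"fingers":0.5},
  {"delta_pos":[0,0,-0.1333],"turn":[0,0,0],"fingers":0.5},
  {"delta_pos":[0,0,-0.2133],"turn":[0,0,0],"fingers":0.5},
  {"delta_pos":[0,0,-0.2667],"turn":[0,0,0],"fingers":0.5},
  {"delta_pos":[-0.08,-0.04,-0.2667],"turn":[0,0,0],"fingers":0.5},
  {"delta_pos":[-0.16,-0.08,-0.2667],"turn":[0,0,0],"fingers":0.5},
  {"delta_pos":[-0.2133,-0.1067,-0.2667],"turn":[0,0,0],"fingers":0.5},
])

```text
clock: 21.28
position: [0.5061, -0.4241, 0.2332]
ee_rot: [0.701, 0.714, -0.0, 0.001]
ft_force: [0.4, -0.1, -0.4]
grip_width: 0.499
grasp_force: 0.0
```

```bash
python3 - <<'E'
from h import *
o=get_obs(); print(o["position"],o["ft_force"])
c=camera("side"); t=camera("top"); W,p=cloud(c)
for lo,hi in((.04,.052),(.063,.075)):
    q=(abs(W[...,0]-.584)<.05)&(abs(W[...,1]+.26)<.055)&(W[...,2]>lo)&(W[...,2]<hi); print(q.sum(),W[q].mean(0),W[q].min(0),W[q].max(0))
a=cv2.resize(c["color"][90:330,200:440],(400,400),interpolation=cv2.INTER_CUBIC)
b=cv2.resize(t["color"][130:290,330:490],(400,400),interpolation=cv2.INTER_CUBIC)
cv2.imwrite("pics/s7.png",cv2.hconcat([a,b])[...,::-1])
E
```

```text
[ 0.50607266 -0.42410075  0.23319034] [ 0.37252374 -0.09500264 -0.42114669]
318 [ 0.58373209 -0.24986211  0.04487277] [ 0.55199532 -0.30255038  0.04002467] [ 0.61726971 -0.2114211   0.05106907]
48 [ 0.58371845 -0.25347955  0.06798399] [ 0.57850881 -0.28452341  0.06311664] [ 0.59000096 -0.22927748  0.07336435]
```

View pics/s7.png

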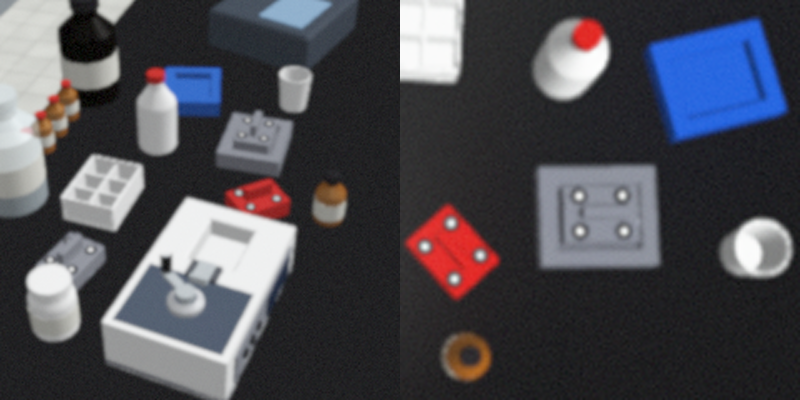

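The cassette sits level in the grey block's pocket at (602,215): top at about 0.046 m, rib top at about 0.070 m, as expected. The sampler pocket is empty and the bystanders are undisturbed.

```bash
python3 -c "
from workcell import hand_in; print(hand_in())"
```

```text
the job is handed in; nothing more can be done
None
```

I wound the tape back until the resistance dropped and stopped there, lifted the cassette out without forcing it, set it flat in the grey block's pocket, let go, and handed the job in at about 21 s; no verdict came back.

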